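Feel for the clear well and seat the film can

TASK

Put the grey-capped film can away in the three-well wooden rack. In two of the wells a stray spool stub has been left hidden under the lift-out pad, so feel each pad gently with the can (or a fingertip): a clear pad slides stiffly all the way down, a blocked one stops hard partway and must not be forced (no more than about 25 N). Leave the can upright and pressed fully home in the clear well, let go of it, and do not disturb the developing tank, the lens jar or the dropper bottle.

Things in the scene. Friction and masses are not known exactly. Their poses are not given: they have to be found in the camera images.
- can: the film can to put away: plain pale canister with a grey cap, standing upright; body 31 mm diameter, cap 33.6 mm diameter over the top 7 mm, 51 mm tall, about 30 g, closed and solid. Origin at the centre of its underside, z up along its axis.
- rack: fixed wooden rack flat on the bench, 78 (x) x 232 (y, with black end cheeks) x 32 mm high (cheeks 34), three round wells in a row along its y axis, 68 mm apart. Origin at the centre of its underside, z up. The stubs are hidden and need not be removed. A can fully home has its underside 10 mm above the bench and stands 29 mm proud of the rim; in a blocked well it stops at 20 mm above the bench.
- rack_hole0 (a point): centre of the mouth of the +y end well, 32 mm above the bench; axes as the rack's. Well 34 mm diameter, 2 mm chamfer. In it a flat black pad (31 mm diameter) stands 6 to 8 mm below the rim at the start, clear or blocked; it slides down against about 5 N of friction and stays where left. Clear: pad top goes to 22 mm below the rim. Blocked: stops hard at 12 mm below.
- rack_hole1 (a point): centre of the mouth of the middle well, 32 mm above the bench; axes as the rack's. Well 34 mm diameter, 2 mm chamfer. In it a flat black pad (31 mm diameter) stands 6 to 8 mm below the rim at the start, clear or blocked; it slides down against about 5 N of friction and stays where left. Clear: pad top goes to 22 mm below the rim. Blocked: stops hard at 12 mm below.
- rack_hole2 (a point): centre of the mouth of the -y end well, 32 mm above the bench; axes as the rack's. Well 34 mm diameter, 2 mm chamfer. In it a flat black pad (31 mm diameter) stands 6 to 8 mm below the rim at the start, clear or blocked; it slides down against about 5 N of friction and stays where left. Clear: pad top goes to 22 mm below the rim. Blocked: stops hard at 12 mm below.
- tank: bystander: small black developing tank with a round screw cap, 70 mm diameter, 116 mm tall, upright. Origin at the centre of its underside.
- lens_jar: bystander: lens in a clear screw jar with a black lid, 54 mm diameter, 42 mm tall, upright. Origin at the centre of its underside.
- dropper: bystander: dropper bottle, 32 mm diameter, 96 mm tall with its narrow black top, upright. Origin at the centre of its underside.

How it is judged:
By the outcome, as a careful person would: the job done as asked, in the order asked, and still so for the second after the job is handed in, with the robot touching nothing.
It also fails if it takes over 51 s, if anything falls off the work surface, if the arm or the gripper's body presses on something with over 40 N, if the wrist force passes 120 N, or if a joint passes its speed limit or range.

ROBOT

A 6-joint arm with a two-finger parallel gripper is mounted at the origin on a cart in front of the work surface, level with it; the furniture and walls round the work are solid. World frame = base frame: x ahead of the robot, y to its left, z up, the work surface at z = 0. Lengths are in mm, angles in rad, forces in N, time in s.
With the tool pointing down it reaches from about 350 to 775 mm from the base axis. Payload 7.3 kg.
Tool frame: the origin (TCP) lies midway between the tips of the shut fingers; the grasp point (between the pads) lies 19 mm behind it; z points along the fingers, y is the direction in which the jaws open and shut (so a half turn about z gives the same grasp; the last joint's range is limited). The gripper opens to 92 mm and grips with 3 to 60 N. Pads are 19 mm wide; open, the fingers measure 130 mm over their backs; the gripper's body (75 mm by 190 mm) begins 47 mm behind the grasp point.
Start: joints at [0.969, 0.342, 1.524, -0, 1.275, -0.146], TCP at [231.084, 471.429, 226.741] pointing down, gripper open.
Joint ranges: [-2.53, 2.53], [-0.77, 2.02], [0.04, 2.7], [-1, 4.14], [0.28, 2.66], [-3.11, 3.11]. Speed limits (rad/s): [2.57, 2.57, 3.14, 3.14, 3.14, 3.14].

INTERFACE

Orientations are given as [roll, pitch, yaw] about the fixed x, y, z axes, in that order (R = Rz(yaw) Ry(pitch) Rx(roll)).
In Python, from plant import sensors, imaging, ticket gives the robot as it stands. The module is installed in compiled form; this text tells all that it offers.
- The arm moves only by the tool arm_command, never from a script. Its argument "increments" is one flat list of numbers, 5 for each row, row after row: the closure, from 0 (fully open) to 1 (shut), then the shift along the tool's x, y, z in mm, then the turn about the tool's z in degrees. In form: [hand, dx, dy, dz, spin, hand, dx, dy, dz, spin, ...]. A call has 1 to 20 rows; each row is the pose to reach, as a shift and turn from the pose commanded when the call began, along the tool's axes at that moment; what a row does not reach only later rows make up. A row lasts 1/8 s, in which the tool goes at most 62.5 mm and 10.7 degrees, less where a joint would pass 70% of its speed; a pose out of reach is approached as far as the arm can. A call with a gripper value outside its range is refused whole. The fingers move at their own pace and stop on an object; the grip force is fixed at half the most. Time passes only in rows, so rows that repeat a pose let the fingers close. It gives the time, the measured TCP pose, the force and the opening at its end, in the units of the state.
- sensors.get_obs(): the state, without advancing time (a new reading comes with each control period).
- imaging.capture(name): name is "side" or "top" or "wrist"; returns the picture (384x512x3 uint8, blue, green, red); there is no depth.
- imaging.calibration(name): a dict with "fx", "fy", "cx", "cy" (pixels), "world_to_cam" (4x4, takes a point from world to camera coordinates); the wrist camera has in their place "hand_eye" (4x4, takes a point from camera to tool coordinates, whose origin is the TCP and whose axes are the flange's). Camera axes: x right, y down, z forward; pixel columns grow to the right and rows downward; lengths in mm; the calibration is good to about 2 mm. A picture is of the moment at which its call begins: read the wrist's pose just before it. calibration takes no time and is no camera call.
- ticket.close_job(): hands the job in, once; it reports no verdict.
The state is a dict: "time": time; "joint_positions": joint angles; "dq": joint speeds; "tau": joint torques, N m; "tool_pos": TCP position; "tcp_rot": TCP orientation; "contact_force": force on the tool from outside, world axes, zero at the start; "moment": the same for the moment, N m; "grip_width": finger opening in mm.
Only numpy, scipy, OpenCV 4.12 (cv2) and the standard library are available. Lean on these libraries where they do the work, as an engineer would, in place of code of your own. Each camera call takes 0.05 s, during which the arm holds its last target. There are 200 camera calls.

## Working session

There is one attempt and no reset: what is moved stays moved. The work goes in short steps, Python scripts to look and compute and a tool call to move; the robot and the scene stay as the last step left them, time stands still between calls to the robot, and variables do not carry over. Pictures are saved under pics/ and viewed, about 8 in all and at most 12, crops included, and the job is handed in when it is done.

Besides the shell and the picture viewer there is one more tool, called after ">>>" as name(argument=value, ...) on one line, values as JSON. arm_command: Moves the arm, as the interface text tells. Its arguments: {"type":"object","properties":{"increments":{"type":"array","items":{"type":"number"}}},"required":["increments"]}

```bash
mkdir -p pics; cat > h.py <<'E'
import numpy as np, cv2
from scipy.spatial.transform import Rotation as Rn
from plant import sensors, imaging, ticket
def cal(n):
    c=imaging.calibration(n)
    K=np.array([[c["fx"],0,c["cx"]],[0,c["fy"],c["cy"]],[0,0,1]])
    if "world_to_cam" in c: T=np.array(c["world_to_cam"])
    else:
        o=sensors.get_obs(); W=np.eye(4); W[:3,:3]=Rn.from_euler('xyz',o["tcp_rot"]).as_matrix(); W[:3,3]=o["tool_pos"]
        T=np.linalg.inv(W@np.array(c["hand_eye"]))
    return K,T
def world(n,uv,z,KT=None):
    K,T=KT or cal(n); R,t=T[:3,:3],T[:3,3]; c=-R.T@t
    d=R.T@np.linalg.inv(K)@np.array([*uv,1.0]); return c+d*(z-c[2])/d[2]
def proj(n,p,KT=None):
    K,T=KT or cal(n); q=K@(T[:3,:3]@np.asarray(p,float)+T[:3,3]); return q[:2]/q[2]
def totool(p):
    o=sensors.get_obs(); return Rn.from_euler('xyz',o["tcp_rot"]).as_matrix().T@(np.array(p)-o["tool_pos"])
E
python3 - <<'E'
from h import *
o=sensors.get_obs(); print(o)
for n in ("top","side","wrist"):
    print(n,np.round(cal(n)[1],3).tolist(),cal(n)[0].tolist())
    cv2.imwrite(f"pics/{n}0.png",imaging.capture(n))
a=cv2.imread("pics/top0.png");cv2.imwrite("pics/top0b.png",cv2.resize(a,(800,600),interpolation=cv2.INTER_CUBIC))
E
```

```text
{'time': 0.0, 'joint_positions': array([ 9.68998683e-01,  3.42716016e-01,  1.52503663e+00, -3.05630986e-05,
        1.27541986e+00, -1.45999979e-01]), 'dq': array([-5.92206172e-04, -8.96554218e-04, -9.81831411e-05, -8.27545220e-04,
        7.66140401e-04, -5.72115292e-04]), 'tau': array([ 1.18110063e-03, -4.31243169e+01, -2.44219190e+01,  7.17825419e-02,
        5.60674549e-02, -1.39058270e-04]), 'tool_pos': array([230.83917485, 471.05457763, 226.04161345]), 'tcp_rot': array([-3.14002536e+00, -2.00925423e-04,  2.68580375e+00]), 'contact_force': array([-0.79199001, -0.23957743, -0.20955243]), 'moment': array([-0.04273089, -0.00556997,  0.01344177]), 'grip_width': 91.83184493093917}
top [[0.021, -1.0, 0.024, 8.283], [-0.991, -0.024, -0.129, 553.932], [0.129, -0.021, -0.991, 1059.231], [0.0, 0.0, 0.0, 1.0]] [[351.6330328567134, 0.0, 250.82118706544037], [0.0, 351.6330328567134, 193.43919105125977], [0.0, 0.0, 1.0]]
side [[0.999, 0.046, -0.025, -543.684], [-0.0, -0.475, -0.88, 71.194], [-0.052, 0.879, -0.475, 1542.125], [0.0, 0.0, 0.0, 1.0]] [[495.0962601701264, 0.0, 258.1446144726586], [0.0, 495.0962601701264, 197.49192661596325], [0.0, 0.0, 1.0]]
wrist [[0.442, 0.897, -0.002, -523.873], [0.864, -0.425, 0.269, -32.344], [0.241, -0.12, -0.963, 391.194], [0.0, 0.0, 0.0, 1.0]] [[299.910636916042, 0.0, 256.5660506988877], [0.0, 299.910636916042, 192.53809433204808], [0.0, 0.0, 1.0]]
```

View pics/top0b.png

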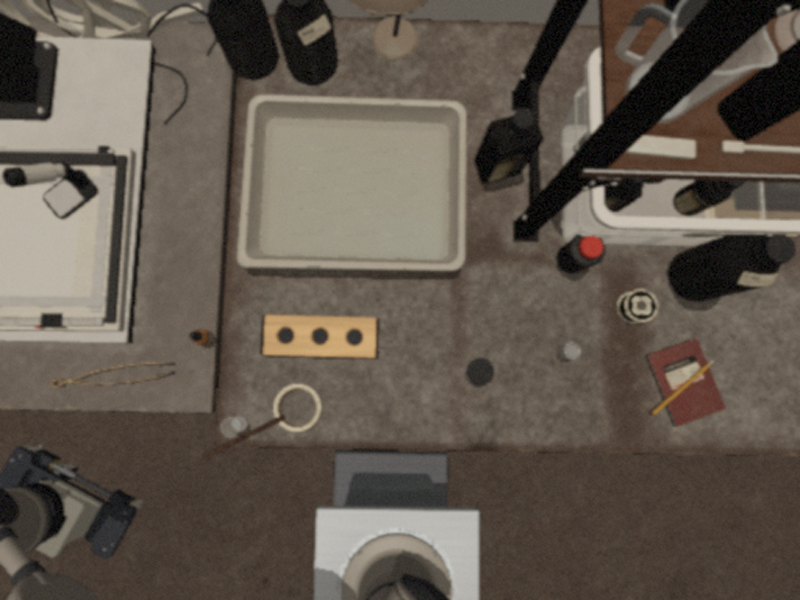

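View pics/side0.png

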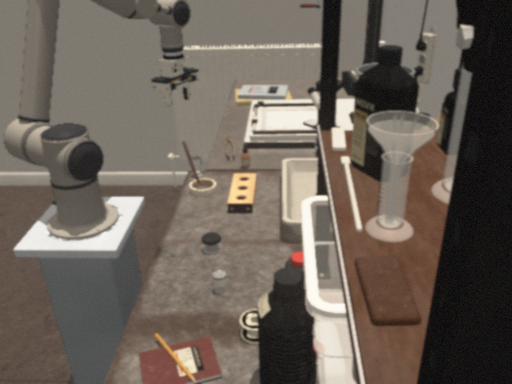

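The top view (800 px wide) shows the rack with wells at (286,335), (320,336) and (355,337), and the can's cap at (571,352). The lens jar is at (480,372) and the dropper at (203,338). The side view agrees, with the can at (219,283).

```bash
python3 - <<'E'
from h import *
f=512/800
for n,u,z in (("h_l",(286,335),26),("h_m",(320,336),26),("h_r",(355,337),26),("can",(571,351),51),("jar",(480,371),42),("redcap",(590,248),116),("dropper",(203,338),60),
  ("c1",(263,316),34),("c2",(377,318),34),("c3",(375,358),34),("c4",(263,356),34),("ring",(235,425),50)):
    p=world("top",np.array(u)*f,z); print(n,p.round(0),"side px",proj("side",p).round(0),totool(p).round(0))
print(cal("side")[1].shape, world("side",(219.5,275),51),world("side",(210.5,240),42))
E
python3 - <<'E'
import cv2
a=cv2.imread("pics/side0.png")[160:330,160:330]
b=cv2.resize(a,None,fx=3.4,fy=3.4,interpolation=cv2.INTER_CUBIC);cv2.imwrite("pics/sc.png",b)
E
```

```text
h_l [484. 229.  26.] side px [244. 180.] [-334. -105.  200.]
h_m [484. 162.  26.] side px [242. 189.] [-363. -166.  200.]
h_r [483.  92.  26.] side px [240. 199.] [-393. -229.  200.]
can [ 464. -332.   51.] side px [218. 273.] [-562. -618.  176.]
jar [ 421. -154.   42.] side px [211. 236.] [-446. -478.  185.]
redcap [ 655. -349.  116.] side px [298. 256.] [-742. -550.  111.]
dropper [473. 382.  60.] side px [243. 153.] [-257.   26.  166.]
c1 [520. 275.  34.] side px [255. 172.] [-346.  -48.  192.]
c2 [522.  50.  34.] side px [251. 203.] [-447. -250.  192.]
c3 [442.  52.  34.] side px [226. 203.] [-375. -283.  192.]
c4 [442. 271.  34.] side px [232. 173.] [-277.  -87.  192.]
ring [310. 314.  50.] side px [197. 163.] [-140. -106.  176.]
(4, 4) [ 467.86792417 -338.8086976    51.        ] [ 423.43082491 -171.9675325    42.        ]
```

View pics/sc.png

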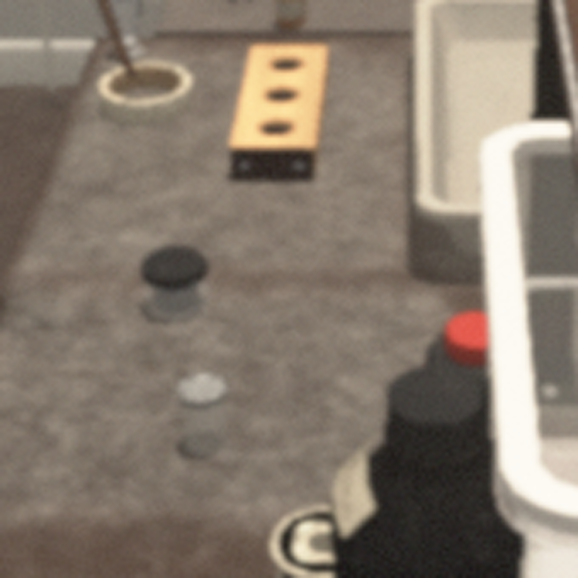

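>>> arm_command(increments=[0,-363,-166,0,-26,0,-363,-166,0,-26,0,-363,-166,0,-26,0,-363,-166,0,-26,0,-363,-166,0,-26,0,-363,-166,0,-26,0,-363,-166,0,-26,0,-363,-166,0,-26,0,-363,-166,0,-26,0,-363,-166,0,-26])

```text
time: 1.4
tool_pos: [483.2, 163.6, 226.8]
tcp_rot: [3.141, -0.0, 3.141]
contact_force: [0.7, -0.6, -0.4]
grip_width: 91.8
```

```bash
python3 - <<'E'
from h import *
o=sensors.get_obs(); print(o["time"],o["tool_pos"],o["tcp_rot"],np.abs(o["dq"]).max(),o["contact_force"])
K,T=cal("wrist"); np.savez("w1.npz",K=K,T=T)
a=imaging.capture("wrist"); cv2.imwrite("pics/w1.png",a)
cv2.imwrite("pics/w1b.png",cv2.resize(a,(800,600),interpolation=cv2.INTER_CUBIC))
for y in (230,162,94): print(proj("wrist",(484,y,32),(K,T))*800/512)
E
```

```text
1.4 [483.1859711  163.62154164 226.76251368] [ 3.14133823e+00 -2.35860496e-04  3.14124119e+00] 0.0036158434635271248 [ 0.68385481 -0.64078506 -0.37753832]
[487.1593003  269.76114337]
[398.69647018 269.95214976]
[310.2202871  270.14318498]
```

View pics/w1b.png

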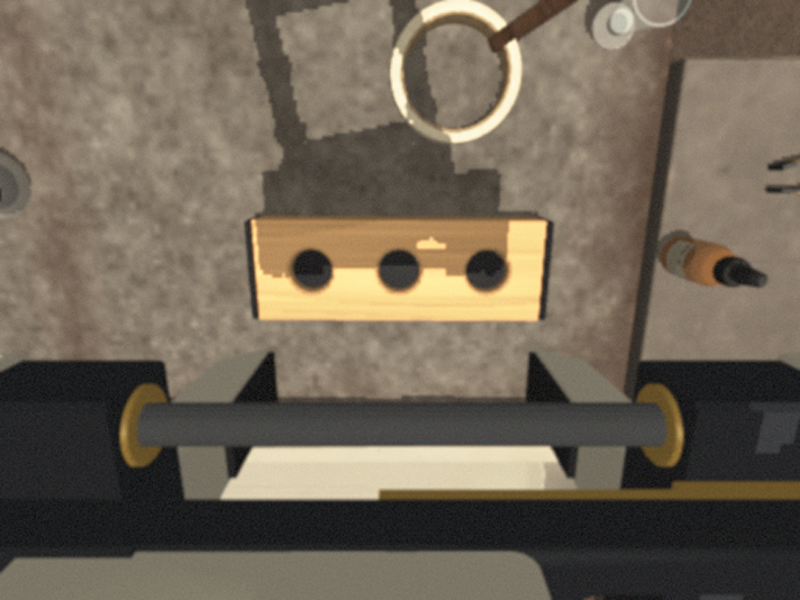

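The wells are at (312,270), (400,270) and (487,270), or world (484, 95/162.5/230), which confirms the top-view estimate. Next I move over the can.

>>> arm_command(increments=[0,18,-498,0,0,0,18,-498,0,0,0,18,-498,0,0,0,18,-498,0,0,0,18,-498,0,0,0,18,-498,0,0,0,18,-498,40,0,0,18,-498,40,0,0,18,-498,40,0,0,18,-498,40,0,0,18,-498,40,0,0,18,-498,40,0])

```text
time: 2.95
tool_pos: [465.6, -334.1, 187.5]
tcp_rot: [-3.141, 0.001, 3.142]
contact_force: [0.0, 0.5, 0.3]
grip_width: 92.0
```

```bash
python3 - <<'E'
from h import *
o=sensors.get_obs(); print(o["time"],o["tool_pos"],o["tcp_rot"],np.abs(o["dq"]).max(),o["contact_force"])
K,T=cal("wrist"); np.savez("w2.npz",K=K,T=T)
a=imaging.capture("wrist"); cv2.imwrite("pics/w2.png",a)
cv2.imwrite("pics/w2b.png",cv2.resize(a,(800,600),interpolation=cv2.INTER_CUBIC))
print(proj("wrist",(465,-334,51),(K,T))*800/512)
E
```

```text
2.95 [ 465.58004182 -334.10236628  187.54749311] [-3.14096327e+00  9.50613318e-04  3.14155450e+00] 0.008119446242564507 [0.03319065 0.53981228 0.34385787]
[401.21980184 286.08834217]
```

View pics/w2b.png

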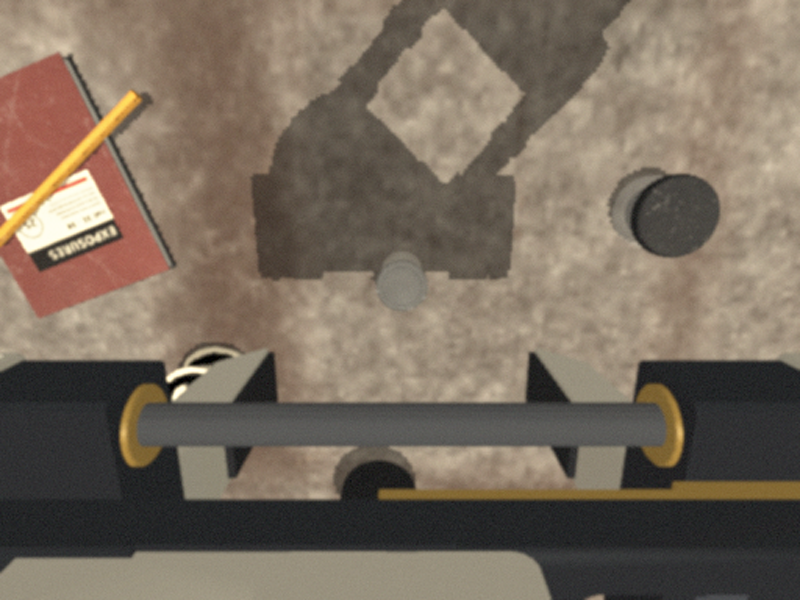

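The cap centre is at (401,285), within a pixel or so of the prediction. I descend and grip high, at the cap, with the TCP about 27 mm above the bench.

>>> arm_command(increments=[0,0,0,60,0,0,0,0,120,0,0,0,0,150,0,0,0,0,160,0,0,0,0,160,0,0,0,0,160,0,1,0,0,160,0,1,0,0,160,0,1,0,0,160,0,1,0,0,160,0,1,0,0,160,0,1,0,0,160,0,1,0,0,160,0,1,0,0,160,0])

```text
time: 4.75
tool_pos: [464.9, -335.3, 26.6]
tcp_rot: [3.141, -0.0, 3.14]
contact_force: [0.0, -0.1, 0.3]
grip_width: 32.5
```

>>> arm_command(increments=[1,0,0,-40,0,1,0,0,-90,0,1,0,0,-110,0,1,-19,430,-110,0,1,-19,430,-110,0,1,-19,430,-110,0,1,-19,430,-110,0,1,-19,430,-110,0,1,-19,430,-110,0,1,-19,430,-110,0,1,-19,430,-110,0,1,-19,430,-110,0,1,-19,430,-70,0,1,-19,430,-50,0,1,-19,430,-50,0,1,-19,430,-50,0])

```text
time: 6.75
tool_pos: [485.5, 93.6, 77.5]
tcp_rot: [3.142, 0.001, 3.138]
contact_force: [-0.0, 1.2, -0.8]
grip_width: 32.2
```

```bash
python3 - <<'E'
from h import *
o=sensors.get_obs(); print(o["time"],o["tool_pos"],o["tcp_rot"],o["grip_width"],o["contact_force"])
K,T=cal("wrist"); np.savez("w3.npz",K=K,T=T)
a=imaging.capture("wrist"); cv2.imwrite("pics/w3.png",a)
cv2.imwrite("pics/w3b.png",cv2.resize(a,(800,600),interpolation=cv2.INTER_CUBIC))
for y in (230,162.5,95): print(proj("wrist",(484,y,32),(K,T))*800/512)
p=o["tool_pos"]; print([proj("wrist",p+[0,0,d],(K,T)).round()*800/512 for d in (24,-27)])
E
```

```text
6.75 [485.52372796  93.6479926   77.50744696] [3.14157853e+00 1.23645059e-03 3.13803649e+00] 32.23264386840675 [-0.02190218  1.23654925 -0.77870015]
[697.29561714 330.03686865]
[550.62237319 330.79332106]
[404.01415644 331.54943811]
[array([401.5625, 409.375 ]), array([401.5625, 350.    ])]
```

View pics/w3b.png

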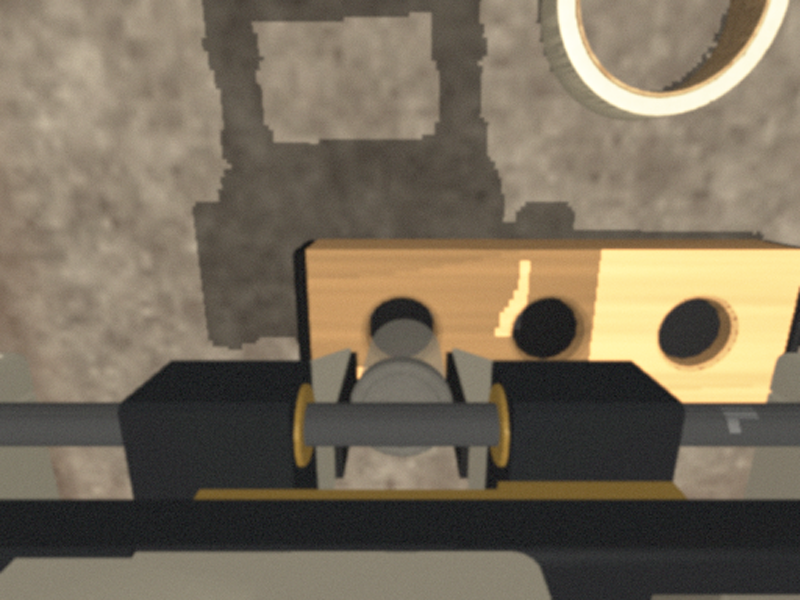

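The can bottom is at about (402,351) and the left well's mouth at about (402,328), so I shift about 2.5 mm towards the robot, enter the mouth and check the force.

>>> arm_command(increments=[1,2.5,0.4,6,0,1,2.5,0.4,12,0,1,2.5,0.4,15,0,1,2.5,0.4,17,0,1,2.5,0.4,19,0,1,2.5,0.4,21,0,1,2.5,0.4,21,0])

```text
time: 7.68
tool_pos: [484.3, 94.9, 57.2]
tcp_rot: [3.142, 0.005, 3.14]
contact_force: [0.6, -1.2, 11.4]
grip_width: 32.5
```

```bash
python3 - <<'E'
from h import *
for i in range(3):
    o=sensors.get_obs(); print(o["time"],o["tool_pos"],o["grip_width"],o["contact_force"],o["moment"])
    K,T=cal("wrist"); a=imaging.capture("wrist")
cv2.imwrite("pics/w4.png",a)
cv2.imwrite("pics/w4b.png",cv2.resize(a[180:300,170:390],None,fx=3.5,fy=3.5,interpolation=cv2.INTER_CUBIC))
for y in (162.5,95): print((proj("wrist",(484,y,32),(K,T))-[170,180])*3.5)
p=o["tool_pos"]; print([(proj("wrist",p+[0,0,d],(K,T))-[170,180])*3.5 for d in (24,-27)])
E
```

```text
7.675 [484.28142392  94.9108869   57.23078311] 32.45386000549003 [ 0.59153726 -1.19317315 11.42689612] [-0.02869799 -0.04988629 -0.01693422]
7.725 [484.21939725  94.92179199  57.23515823] 32.06697659584405 [-0.33295008 -0.81494589 10.27452001] [-0.05727683 -0.01858429  0.00511163]
7.775 [484.19299785  94.93096012  57.26716448] 32.153444521324 [-0.80574576 -0.68501146 10.58125265] [-0.04260465 -0.03017167 -0.04256832]
[664.26615082 153.72654803]
[303.93816503 155.05053318]
[array([304.02750287, 286.51301002]), array([303.56120161, 152.55731114])]
```

View pics/w4b.png

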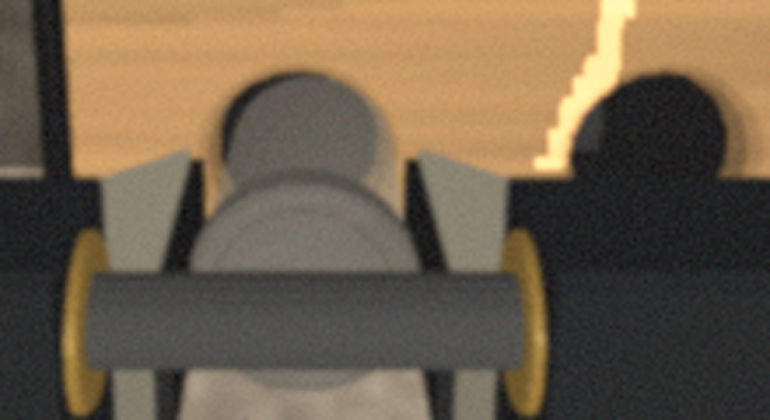

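The can's bottom is nearly concentric with the pad, about 1 mm off towards +y. I ease over and continue in small steps.

>>> arm_command(increments=[1,0,-0.8,0,0,1,0,-0.8,0.5,0,1,0,-0.8,1,0,1,0,-0.8,1,0])

```text
time: 8.32
tool_pos: [484.9, 94.6, 56.9]
tcp_rot: [3.141, 0.006, 3.139]
contact_force: [-0.2, 1.7, 14.7]
grip_width: 32.3
```

>>> arm_command(increments=[1,0,0,-1.5,0,1,1,0,-1.5,0,1,2,0,-1.5,0,1,2,0,-1,0,1,2,0,0,0,1,2,0,0,0])

```text
time: 9.07
tool_pos: [483.6, 94.5, 57.1]
tcp_rot: [3.141, 0.008, 3.139]
contact_force: [2.2, 0.8, 15.2]
grip_width: 32.3
```

>>> arm_command(increments=[1,0,0,-1.5,0,1,-2,0,-1.5,0,1,-3,0,-1.5,0,1,-4,0,-1,0,1,-4,0,-0.5,0,1,-4,0,-0.5,0])

```text
time: 9.82
tool_pos: [486.0, 94.4, 56.5]
tcp_rot: [3.141, 0.004, 3.139]
contact_force: [1.4, 0.1, 8.9]
grip_width: 32.1
```

>>> arm_command(increments=[1,-1,0,0,0,1,-1.8,0,0,0,1,-1.8,0,0,0,1,-1.8,0,0,0])

```text
time: 10.32
tool_pos: [487.1, 94.1, 56.3]
tcp_rot: [-3.142, 0.003, 3.14]
contact_force: [-1.3, -1.0, 8.7]
grip_width: 32.3
```

```bash
python3 - <<'E'
from h import *
for i in range(2):
    o=sensors.get_obs(); print(o["time"],o["tool_pos"],o["grip_width"],o["contact_force"],o["moment"])
    K,T=cal("wrist"); a=imaging.capture("wrist")
cv2.imwrite("pics/w5.png",a)
b=imaging.capture("side"); cv2.imwrite("pics/s5.png",b)
c=cv2.resize(a[180:290,190:340],None,fx=5,fy=5,interpolation=cv2.INTER_CUBIC)
d=cv2.resize(b[150:230,200:290],(620,550),interpolation=cv2.INTER_CUBIC)[:, :]
cv2.imwrite("pics/w5b.png",np.hstack([cv2.resize(c,(480,352)),cv2.resize(d,(320,352))]))
E
```

```text
10.325 [487.10021115  94.08838487  56.28231958] 32.27247921920626 [-1.29775708 -1.01900625  8.68197883] [0.0098591  0.19099428 0.01133556]
10.375 [487.09503385  94.08981158  56.24801344] 32.14623505957898 [-0.85291915 -1.22942296  9.00865259] [-0.01803114  0.17079277 -0.06842606]
```

View pics/w5b.png

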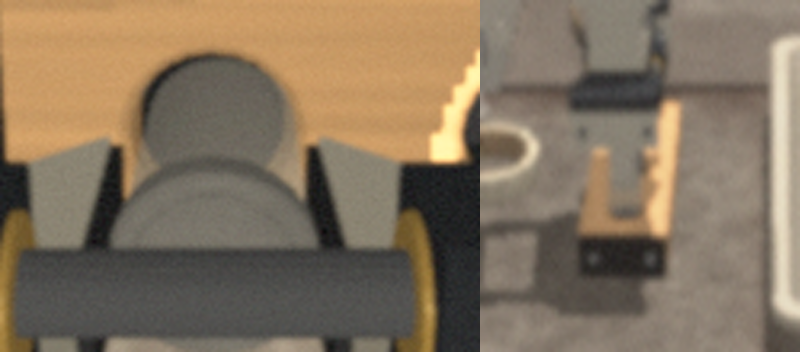

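Right now I can't tell whether the can is on the pad or on the chamfer, so I overlay model circles on the saved pictures.

```bash
python3 - <<'E'
from h import *
H=np.array(imaging.calibration("wrist")["hand_eye"]); K,_=cal("wrist"); print(H.round(3).tolist())
def T(p,r):
    W=np.eye(4);W[:3,:3]=Rn.from_euler('xyz',r).as_matrix();W[:3,3]=p;return np.linalg.inv(W@H)
out=[]
for f,p,r in (("w3",(485.52,93.65,77.5),(3.1416,.0012,3.138)),("w5",(487.1,94.09,56.26),(-3.142,.003,3.14))):
    t=T(p,r); s=5.3; x0,y0=182,165
    im=cv2.resize(cv2.imread(f"pics/{f}.png")[y0:y0+113,x0:x0+75*2-1],None,fx=s,fy=s,interpolation=cv2.INTER_CUBIC)
    im=cv2.convertScaleAbs(im,alpha=1.5)
    def circ(c,d,col):
        a=np.linspace(0,2*np.pi,60)
        q=np.array([(proj("",np.array(c)+[d/2*np.cos(k),d/2*np.sin(k),0],(K,t))-[x0,y0]+.5)*s for k in a]).astype(np.int32)
        cv2.polylines(im,[q],True,col,1)
    p=np.array(p)
    for top,col in ((24,(0,255,0)),(14,(0,0,255))):
        circ(p+[0,0,top],33.6,col); circ(p+[0,0,top-51],31,col)
    circ((484,95,32),38,(255,255,0));circ((484,95,25),31,(255,0,255))
    out.append(im[:, :400] if 0 else cv2.resize(im[:,80:640],(560,599)))
cv2.imwrite("pics/ov.png",cv2.resize(np.hstack(out),(800,428)))
E
```

```text
[[-0.002, -0.963, -0.27, 73.39], [1.0, -0.002, 0.0, -0.122], [-0.001, -0.27, 0.963, -158.488], [0.0, 0.0, 0.0, 1.0]]
```

View pics/ov.png

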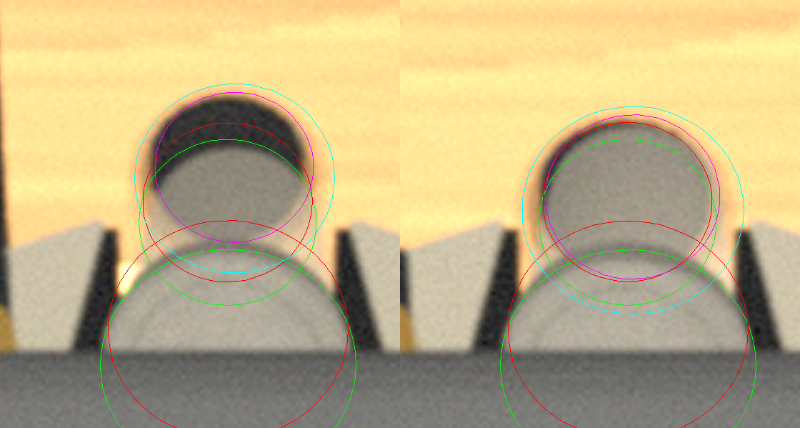

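Overlay: the cap matches the model height (no slip in height), but the can has pivoted about the jaw axis. Its foot lags by about 3 mm in the mouth, whose centre is near x 485, y 94.4. I bring the hand back over the well.

>>> arm_command(increments=[1,1,0,0,0,1,2,0,0,0,1,2,0.2,0,0,1,2,0.2,0.5,0,1,2,0.2,0.5,0])

```text
time: 11.1
tool_pos: [486.2, 94.2, 56.4]
tcp_rot: [-3.141, 0.005, 3.14]
contact_force: [0.4, -1.5, 11.5]
grip_width: 32.0
```

>>> arm_command(increments=[1,0.8,0,-1.5,0,1,0.8,0,-1.5,0,0.4,0.8,0,-1.5,0,0.4,0.8,0,-1.5,0,0.4,0.8,0,-1.5,0,0.4,0.8,0,-1.5,0])

```text
time: 11.85
tool_pos: [483.1, 94.4, 56.0]
tcp_rot: [3.142, -0.0, 3.14]
contact_force: [0.3, -0.8, 0.2]
grip_width: 55.0
```

```bash
cat > ov.py <<'E'
from h import *
import sys
def ov(name,cap_z,well=(485,94.4),can=None):
    o=sensors.get_obs(); p=o["tool_pos"]; K,t=cal("wrist"); a=imaging.capture("wrist"); cv2.imwrite(f"pics/{name}.png",a)
    print(o["time"],p,o["tcp_rot"],o["grip_width"],o["contact_force"],o["moment"])
    s=5.3;x0,y0=182,165
    im=cv2.convertScaleAbs(cv2.resize(a[y0:y0+113,x0:x0+149],None,fx=s,fy=s,interpolation=cv2.INTER_CUBIC),alpha=1.5)
    def circ(c,d,col):
        q=np.array([(proj("",np.array(c)+[d/2*np.cos(k),d/2*np.sin(k),0],(K,t))-[x0,y0]+.5)*s for k in np.linspace(0,2*np.pi,60)]).astype(np.int32)
        cv2.polylines(im,[q],True,col,1)
    c=can or p[:2]
    circ([*c,cap_z],33.6,(0,255,0));circ([*c,cap_z-51],31,(0,255,0))
    circ([*well,32],38,(255,255,0));circ([*well,25],31,(255,0,255))
    cv2.imwrite(f"pics/{name}o.png",im)
E
python3 -c "
from ov import *
ov('w6',76)"
```

```text
11.85 [483.14927693  94.40669839  56.02360454] [ 3.14155101e+00 -4.60100396e-04  3.13959434e+00] 55.04506469360175 [ 0.30753058 -0.77644609  0.16854985] [0.07080826 0.01009019 0.01761138]
```

View pics/w6o.png

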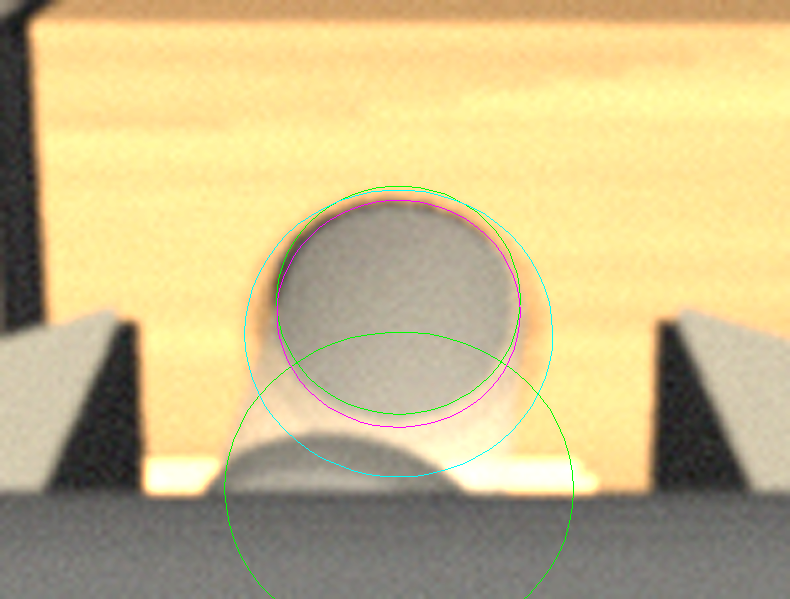

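The can's foot is inside the well on the pad, and the body leans towards +x and −y, roughly −35° in azimuth. I'll spin the jaws into the lean plane and close low on the body so the flat pads straighten it.

>>> arm_command(increments=[0,-1.5,0,0,0,0,-1.5,0,0,0,0,-1.5,0,0,0,0,-1.5,0,0,-10,0,-1.5,0,0,-20,0,-1.5,0,0,-30,0,-1.5,0,0,-40,0,-1.5,0,0,-50,0,-1.5,0,0,-55,0,-1.5,0,8,-55,0,-1.5,0,15,-55,0,-1.5,0,15,-55,0,-1.5,0,15,-55,1,-1.5,0,15,-55,1,-1.5,0,15,-55,1,-1.5,0,15,-55,1,-1.5,0,15,-55,1,-1.5,0,15,-55,1,-1.5,0,15,-55,1,-1.5,0,15,-55])

```text
time: 14.4
tool_pos: [484.7, 94.4, 41.2]
tcp_rot: [3.141, 0.0, -2.184]
contact_force: [-0.1, 0.4, 0.1]
grip_width: 32.4
```

```bash
python3 -c "
from ov import *
ov('w7',76)"
```

```text
14.4 [484.73857613  94.43911487  41.19800739] [ 3.14137725e+00  1.95196437e-05 -2.18372125e+00] 32.42622013812238 [-0.13825423  0.38862418  0.07240609] [ 0.17994304  0.0817792  -0.06129284]
```

View pics/w7o.png

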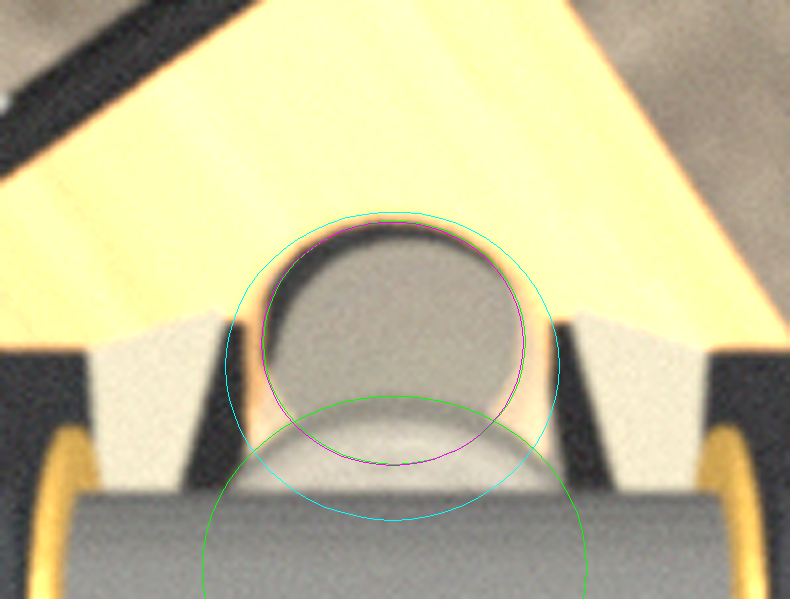

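The well model lines up with the picture, and the can now stands upright in the jaws, about 1.5 mm off towards tool −x. I centre it and press gently.

>>> arm_command(increments=[1,1.2,-0.3,0,0,1,1.2,-0.3,0,0,1,1.2,-0.3,1,0,1,1.2,-0.3,2,0,1,1.2,-0.3,2,0])

```text
time: 15.08
tool_pos: [484.9, 93.2, 39.2]
tcp_rot: [-3.141, 0.001, -2.184]
contact_force: [2.4, 0.0, -0.1]
grip_width: 32.5
```

>>> arm_command(increments=[1,0,0,1,0,1,0,0,2,0,1,0,0,2,0])

```text
time: 15.45
tool_pos: [484.8, 93.2, 37.3]
tcp_rot: [-3.141, 0.001, -2.184]
contact_force: [4.3, -0.6, 1.2]
grip_width: 32.1
```

>>> arm_command(increments=[1,-0.4,-0.5,0,0,1,-0.4,-0.5,1,0,1,-0.4,-0.5,2,0,1,-0.4,-0.5,2,0])

```text
time: 15.95
tool_pos: [484.9, 93.3, 35.1]
tcp_rot: [3.141, -0.0, -2.184]
contact_force: [2.8, 0.3, 0.6]
grip_width: 32.4
```

```bash
python3 -c "
from ov import *
ov('w8',70)"
```

```text
15.95 [484.90259226  93.30554678  35.07098919] [ 3.14134806e+00 -7.62494532e-05 -2.18361140e+00] 32.44819576569911 [2.80130424 0.26037413 0.55213207] [ 0.10103408 -0.40029767  0.01324844]
```

View pics/w8o.png

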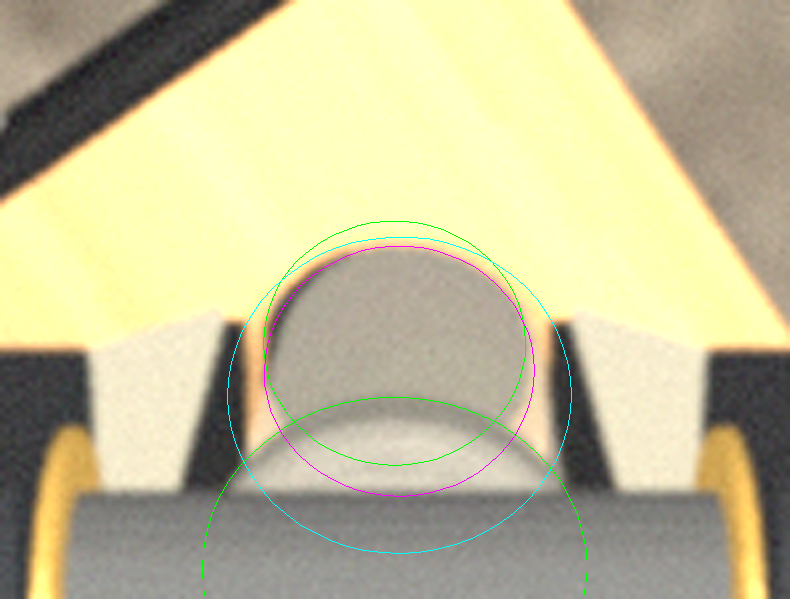

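The can came down with the hand to about pad level, with little force. I release it, regrip near the cap and feel the pad.

>>> arm_command(increments=[0.45,0,0,0,0,0.45,0,0,0,0,0.45,0,0,0,0,0.45,0,-0.5,-8,0,0.45,0,-0.5,-16,0,0.45,0,-0.5,-16,0,0.45,0,-0.5,-16,0,1,0,-0.5,-16,0,1,0,-0.5,-16,0,1,0,-0.5,-16,0,1,0,-0.5,-16,0,1,0,-0.5,-16,0])

```text
time: 17.5
tool_pos: [485.4, 93.0, 51.2]
tcp_rot: [-3.142, 0.0, -2.184]
contact_force: [0.5, 0.7, -0.8]
grip_width: 32.3
```

>>> arm_command(increments=[1,0,0,1,0,1,0,0,2,0,1,0,0,2,0])

```text
time: 17.88
tool_pos: [485.5, 93.0, 49.4]
tcp_rot: [-3.141, 0.0, -2.184]
contact_force: [-2.0, 1.3, 4.2]
grip_width: 32.4
```

>>> arm_command(increments=[1,0,0,1,0,1,0,0,2,0,1,0,0,2,0])

```text
time: 18.25
tool_pos: [485.5, 93.0, 47.1]
tcp_rot: [-3.142, 0.0, -2.184]
contact_force: [-0.6, 0.2, 3.9]
grip_width: 31.8
```

Sliding with about 4 N.

>>> arm_command(increments=[1,0,0,1,0,1,0,0,2,0,1,0,0,2,0])

```text
time: 18.62
tool_pos: [485.5, 93.0, 45.1]
tcp_rot: [-3.142, 0.0, -2.184]
contact_force: [0.0, -0.0, 2.4]
grip_width: 32.1
```

>>> arm_command(increments=[1,0,0,1,0,1,0,0,2,0,1,0,0,2,0])

```text
time: 19.0
tool_pos: [485.4, 93.0, 43.1]
tcp_rot: [3.142, 0.0, -2.184]
contact_force: [0.1, -0.4, 2.4]
grip_width: 32.0
```

>>> arm_command(increments=[1,0,0,1,0,1,0,0,2,0,1,0,0,2,0])

```text
time: 19.38
tool_pos: [485.4, 93.0, 41.1]
tcp_rot: [3.142, 0.0, -2.184]
contact_force: [-0.2, -0.4, 4.3]
grip_width: 32.3
```

>>> arm_command(increments=[1,0,0,1,0,1,0,0,2,0,1,0,0,2,0])

```text
time: 19.75
tool_pos: [485.5, 93.0, 39.1]
tcp_rot: [-3.142, 0.0, -2.184]
contact_force: [-0.4, 1.1, 3.3]
grip_width: 32.4
```

>>> arm_command(increments=[1,0,0,1,0,1,0,0,2,0,1,0,0,2,0])

```text
time: 20.12
tool_pos: [485.4, 93.0, 37.1]
tcp_rot: [3.142, 0.0, -2.184]
contact_force: [0.2, 0.4, 3.5]
grip_width: 32.0
```

Still sliding after 14 mm. I'll release, raise, shut the fingers and press on the cap top. Contact at TCP z ≈ 61 means home, and 71 means blocked.

>>> arm_command(increments=[1,0,0,1.5,0,1,0,0,1.5,0,0.45,0,0,1.5,0,0.45,0,0,1.5,0,0.45,0,0,1.5,0,0.45,0,0,-20,0,0.45,0,0,-43,0,0.45,0,0,-43,0,1,0,0,-43,0,1,0,0,-43,0,1,0,0,-43,0,1,0,0,-43,0,1,0,0,-43,0,1,0,0,-43,0,1,0,0,-43,0])

```text
time: 22.0
tool_pos: [485.4, 93.0, 80.2]
tcp_rot: [-3.142, 0.0, -2.184]
contact_force: [1.3, -0.5, 0.2]
grip_width: 0.2
```

>>> arm_command(increments=[1,0,0,2,0,1,0,0,4,0,1,0,0,6,0,1,0,0,8,0,1,0,0,9,0,1,0,0,9,0])

```text
time: 22.75
tool_pos: [485.4, 93.0, 71.2]
tcp_rot: [3.141, -0.0, -2.184]
contact_force: [0.2, 0.5, -1.0]
grip_width: 0.3
```

No contact at 71, so I continue gently.

>>> arm_command(increments=[1,0,0,1.5,0,1,0,0,3,0,1,0,0,4.5,0,1,0,0,6,0,1,0,0,6,0])

```text
time: 23.38
tool_pos: [485.4, 93.0, 65.1]
tcp_rot: [3.141, -0.0, -2.184]
contact_force: [0.1, -0.7, -0.7]
grip_width: 0.3
```

>>> arm_command(increments=[1,0,0,1,0,1,0,0,2,0,1,0,0,2,0])

```text
time: 23.75
tool_pos: [485.4, 93.0, 63.2]
tcp_rot: [3.141, 0.0, -2.184]
contact_force: [0.1, 0.2, 0.7]
grip_width: 0.5
```

>>> arm_command(increments=[1,0,0,1,0,1,0,0,2,0,1,0,0,2,0])

```text
time: 24.12
tool_pos: [485.5, 93.0, 61.3]
tcp_rot: [-3.142, 0.0, -2.184]
contact_force: [-0.3, -0.6, 1.1]
grip_width: 0.1
```

>>> arm_command(increments=[1,0,0,0.5,0,1,0,0,1,0,1,0,0,1,0])

```text
time: 24.5
tool_pos: [485.9, 93.0, 61.2]
tcp_rot: [-3.14, 0.001, -2.184]
contact_force: [-1.8, -0.3, 9.4]
grip_width: 0.3
```

It stops firmly at 61.2 mm, the height of a can fully home. I press once more to about 15 N, then withdraw.

>>> arm_command(increments=[1,0,0,0.8,0,1,0,0,0.8,0])

```text
time: 24.75
tool_pos: [486.2, 93.0, 61.1]
tcp_rot: [-3.14, 0.001, -2.184]
contact_force: [-3.0, 0.4, 16.0]
grip_width: 0.7
```

>>> arm_command(increments=[1,0,0,-5,0,1,0,0,-30,0,1,0,0,-80,0,1,0,0,-130,0,1,0,0,-160,0,1,0,0,-160,0,1,0,0,-160,0,1,0,0,-160,0])

```text
time: 25.75
tool_pos: [484.7, 93.0, 218.0]
tcp_rot: [3.139, -0.002, -2.184]
contact_force: [-0.0, 1.1, -0.1]
grip_width: 0.8
```

```bash
python3 - <<'E'
from h import *
o=sensors.get_obs(); K,t=cal("wrist"); a=imaging.capture("wrist"); cv2.imwrite("pics/w9.png",a)
print(o["time"],o["tool_pos"],o["grip_width"])
# cap ellipse: grey (low saturation) pixels near the predicted cap
c=proj("",(485,94.4,61),(K,t)); print("pred cap px",c, "rad", 300*16.8/ (t[:3,:3]@[485,94.4,61]+t[:3,3])[2])
hsv=cv2.cvtColor(a,cv2.COLOR_BGR2HSV); m=np.zeros(a.shape[:2],np.uint8)
cv2.circle(m,tuple(int(v) for v in c),30,255,-1)
g=((hsv[...,1]<70)&(hsv[...,2]>50)&(m>0)).astype(np.uint8)
g=cv2.morphologyEx(g,cv2.MORPH_OPEN,np.ones((3,3)))
for k in cv2.findContours(g,0,1)[0]:
    if cv2.contourArea(k)>60: print(cv2.fitEllipse(k),cv2.contourArea(k))
# Bystanders and rack: top/side change
for n in("top","side"):
    b=imaging.capture(n); d=cv2.absdiff(b,cv2.imread(f"pics/{n}0.png")).max(2); cv2.imwrite(f"pics/{n}9.png",b)
    for nm,p in(("jar",(421,-157,30)),("dropper",(473,382,50)),("tank",(655,-349,90)),("well0",(484,94,50)),("canold",(465,-334,30))):
        u,v=proj(n,p).astype(int); print(n,nm,d[v-7:v+8,u-7:u+8].mean().round(1))
E
```

```text
25.75 [484.6870425   92.95547154 217.96919148] 0.7563165677811113
pred cap px [256.13515059 180.23185884] rad 15.556838884501836
((267.7536926269531, 198.0856475830078), (8.834883689880371, 13.442402839660645), 151.91036987304688) 79.0
((256.8912353515625, 176.88658142089844), (27.954341888427734, 32.76791000366211), 170.70816040039062) 717.0
top jar 4.2
top dropper 4.0
top tank 4.7
top well0 66.2
top canold 22.2
side jar 3.8
side dropper 3.7
side tank 4.4
side well0 47.0
side canold 17.6
```

```bash
python3 -c "
from plant import ticket; print(ticket.close_job())"
```

```text
the job is handed in; nothing more can be done
None
```

The film can is upright and pressed fully home in the −y end well (rack_hole2). I let go of it and handed the job in at about 26 s.

**Clear well:** The first well I tried turned out to be the clear one, so I left the other two pads untouched. The pad slid at about 2–4 N, well past the blocked depth.

**Fully home:** With the fingers shut, the cap top stopped hard at 61.2 mm, where a can fully home should be (blocked would be about 71 mm). I pressed it to 16 N there, the highest force I read.

**Last checks:** The wrist picture puts the cap within about 3 px of where it should be for a can standing upright and home. The top and side pictures show no change at the jar, the dropper or the tank. These last checks were by image code only, because I had used all 12 picture views.

**What went wrong on the way:** On the first entry the can caught on the chamfer and pivoted in the jaws, after an alignment shift I had judged wrongly. It was left leaning in the mouth when I released it. I regripped it with the jaws turned into the lean, straightened it, and then felt the pad. The measured forces on that entry stayed at 15 N or less.

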